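# Load two specimen mounts into the microscope's sprung magazine

## Robot

A 7-joint arm with a two-finger parallel gripper is mounted at the origin on the work surface. World frame = base frame: x ahead of the robot, y to its left, z up, the work surface at z = 0. Lengths are in m, angles in rad, forces in N, time in s.
With the tool pointing down it reaches from about 0.425 to 0.925 m from the base axis. Payload 6.8 kg.
Tool frame: the origin (TCP) lies on the mounting face of the last link; the fingertips stand 173 mm ahead of it and the grasp point (between the pads) lies 155 mm ahead of it; z points along the fingers, y is the line along which they close (so a half turn about z gives the same grasp; the last joint's range is limited). The gripper opens to 85 mm and grips with 20 to 120 N. Pads are 22 mm wide; open, the fingers measure 114 mm over their backs; the gripper's body (76 mm by 85 mm) begins 54 mm behind the grasp point. The pads swing forward as they close: fully open they stand 13 mm farther back than shut.
Start: joints at [1.037, 0.477, 0.022, 1.555, -0.011, 1.109, -0.083], TCP at [0.279, -0.615, 0.405] pointing down, gripper open.
Joint ranges: [-2.96, 2.96], [-0.34, 2.1], [-1.41, 1.46], [0.24, 2.44], [-1.37, 4.51], [0.17, 1.92], [-2.96, 2.96]. Speed limits (rad/s): [2.39, 2.39, 3.14, 3.14, 3.14, 3.14, 3.14].

## Interface

Orientations are given as a unit quaternion [w, x, y, z].
In Python, from station import bot gives the robot as it stands. The module is installed in compiled form; this text tells all that it offers.
- The arm moves only by the shell command python3 -m pendant 'ROWS' [FORCE]. ROWS is JSON, a list of rows, each a list of 5 numbers: the finger opening in m, from 0 to 0.0854, then the shift along the tool's x, y, z in m, then the turn about the tool's z in degrees. In form: [[jaw, x, y, z, yaw], ...]. A call has 1 to 12 rows; each row shifts and turns the commanded pose from where the row before left it, along the tool's axes as they then stand; what a row does not reach is not made up. A row lasts 1/12 s, in which the tool goes at most 41.7 mm and 7.16 degrees, less where a joint would pass 70% of its speed; a pose out of reach is approached as far as the arm can. A call with a gripper value outside its range is refused whole. The fingers move at their own pace and stop on an object; FORCE is the grip in N (left out, the last holds). Time passes only in rows, so rows that do not move let the fingers close. It gives the time, the measured TCP pose, the force, the opening and the grip force at its end, in the units of the state.
- bot.get_obs(): the state, without advancing time (a new reading comes with each control period).
- bot.read_camera(name): name is "scene" or "side" or "wrist"; returns (picture, depth): 420x560x3 uint8, blue, green, red; 420x560 float32, m along the optical axis (not along the pixel's ray), 0 where there is no reading.
- bot.camera_model(name): a dict with "intrinsics" (3x3 intrinsics, pixels), "dist_coeffs" ([k1, k2, p1, p2, k3] as OpenCV has them; the pictures are not rectified), "R" (3x3) and "t" (3): a world point X has camera coordinates R X + t. Camera axes: x right, y down, z forward; pixel columns grow to the right and rows downward; lengths in m; the calibration is good to about 2 mm. A picture is of the moment at which its call begins: read the wrist's pose just before it. camera_model takes no time and is no camera call; for the wrist camera it gives the pose at the moment of the call.
- bot.hand_in(): hands the job in; it is judged then, once.
Trained networks look in the newest picture that a camera, given by its name, has taken for a name from the list of things; names that differ only in an ending like _2 or _b are one class to them, and where a whole thing is asked for, a point or a joint stands for the part that bears it (a point fixed in the world has none). Each returns a list of dicts, best first, with "score" (0 to 1); they miss things now and then, are a little off and sometimes report something else, mostly with a low value. They report only what shows in the picture. A call takes as long as a camera call. They do not tell look-alikes from the thing itself.
- bot.boxes_of(name, camera): "at" ([column, row] in pixels, amid what is visible of it).
- bot.trace(name, camera): "mask" (420x560 bool, what is visible of it) and "at" ([column, row] in pixels, amid what is visible of it).
- bot.pinpoint(name, camera): "at" ([column, row] in pixels: a listed point, or the origin of a listed thing).
The state is a dict: "t": time; "q": joint angles; "joint_vel": joint speeds; "joint_torque": joint torques, N m; "eef_pos": TCP position; "tool_rot": TCP orientation; "contact_force": force on the tool from outside, world axes, zero at the start; "torque": the same for the moment, N m; "gripper_width": opening from 0.0 (shut) to 1.0 (fully open); "grasp_force": force on a finger pad.
Only numpy, scipy, OpenCV 4.12 (cv2) and the standard library are available. Lean on these libraries where they do the work, as an engineer would, in place of code of your own. Each camera call takes 0.05 s, during which the arm holds its last target. There are 200 camera calls.

## Task

Load the blue and the black specimen mount into the microscope's spring-loaded magazine, lying flat, one at a time in either order: set each between the four rods and push it down past the brass lips until they snap out over it and hold it under them. Feel your way, as the height of the magazine is not known exactly, and never press on the magazine harder than 25 N (do not force the stack against the bottom). Leave everything else where it stands.

Things in the scene. Friction and masses are not known exactly. Their poses are not given: they have to be found in the camera images.
- loader: fixed white foot (150 x 150 x 18 mm) of the loader; origin at its underside's centre, on the magazine's vertical axis. The aluminium magazine above it (four rods, two lips, sprung follower) sits on a height slide locked at an unreported 0 to 30 mm above its lowest setting; all heights given at the points mouth, rod, lip and well are for the lowest setting, the real ones 0 to 30 mm higher
- mouth (a point): on the magazine's axis, 75 mm above the table: level of the lips' flat undersides at the slide's lowest setting. A mount let go between the rods rests on the lips' ramps, its underside 6.5 mm above this level; push it down by its thickness + 6.5 mm + about 2 mm, then let it rise: the lips hold its top at this level. Let go too early, it is pushed up again and sticks out
- rod (a point): tip (lowest setting) of one of four upright steel rods, 10 mm diameter, axes at x +-14, y +-27.7 mm in the loader's frame; tips 23 mm above the lips' undersides, the top 7 mm conical. A mount fits between them with 1 mm clearance all round. The loader's +x and -x sides are open for fingers holding a mount; lips and cheeks are on the +y and -y sides
- lip (a point): inner edge (lowest setting) of the +y brass lip; its twin is at -y. Each is 12 mm wide, reaches 3 mm over a mount's edge (gap between lips 43 mm), has a ramp on top 40 degrees from vertical, up to 7.5 mm, is flat below, yields sideways on a light spring and snaps back. Pushing a mount through takes up to about 10 N for the first, 15 N for the second
- well (a point): on the axis 38 mm below mouth: where the top of the orange follower disc (38 mm diameter) bottoms, at the slide's lowest setting. A spring pushes it up to the lips' level when empty: 3.6 N there, 0.13 N more per mm down. Its 38 mm travel is 5 mm more than the two mounts' thickness, so after the second snaps in only 5 mm remain
- mount_blue: blue resin disc with a polished steel insert on top: diameter 50 mm, thickness 15 mm, about 60 g; origin at the centre of its underside, z up along its axis
- mount_blue_center (a point): centre of the blue mount, 7.5 mm above its underside
- mount_black: black resin disc with a polished steel insert on top: diameter 50 mm, thickness 18 mm, about 70 g; origin at the centre of its underside, z up along its axis
- mount_black_center (a point): centre of the black mount, 9 mm above its underside
- mount_red: bystander: smaller red resin disc, diameter 32 mm, 20 mm thick, which does not fit the magazine; origin at the centre of its underside
- pen_tray: bystander: green open tray 110 x 200 x 45 mm with pens; origin at the centre of its underside
- dropper: bystander: amber bottle, 36 mm diameter, 85 mm tall; origin at the centre of its underside
- dish: bystander: shallow glass dish, 90 mm diameter, 16 mm tall; origin at the centre of its underside
- driver: bystander: screwdriver 160 mm long, lying; origin underneath its middle
- polish_jar: bystander: white jar, 60 mm diameter, 60 mm tall; origin at the centre of its underside
- ruler: bystander: flat steel ruler 30 x 220 x 4 mm; origin at the centre of its underside
Mind the look-alikes: they are no part of the job. Of the things like the mount_black, leave any that is green, orange or turquoise; of the rest the larger one is meant.

How it is judged:
By the outcome, as a careful person would: the job done as asked, in the order asked, and still so for the second after the job is handed in, with the robot touching nothing.
It also fails if it takes over 72 s, if anything falls off the work surface, if the arm or the gripper's body presses on something with over 40 N, if the wrist force passes 120 N, or if a joint passes its speed limit or range.

## Working session

There is one attempt and no reset: what is moved stays moved. The work goes in short steps, Python scripts to look and compute and a shell command to move; the robot and the scene stay as the last step left them, time stands still between calls to the robot, and variables do not carry over. Pictures are saved under pics/ and viewed, at most 11 in all, crops included, and the job is handed in when it is done.

```bash
mkdir -p pics; cat > h.py <<'E'
import numpy as np, cv2
from station import bot
def ray(cam,px,M=None):
    M=M or bot.camera_model(cam); K=np.array(M["intrinsics"]);D=np.array(M["dist_coeffs"],float)
    R=np.array(M["R"]);t=np.array(M["t"]).ravel()
    n=cv2.undistortPoints(np.array([[px]],float),K,D)[0,0]
    return -R.T@t, R.T@np.array([n[0],n[1],1.]),R,t
def atz(cam,px,z,M=None):
    c,d,_,_=ray(cam,px,M); return c+d*(z-c[2])/d[2]
def atd(cam,px,dep,M=None):
    c,d,_,_=ray(cam,px,M); return c+d*dep
E
python3 - <<'E'
from h import *
ims=[]
np.set_printoptions(precision=4,suppress=True)
o=bot.get_obs();print(o['t'],o['eef_pos'],o['tool_rot'],o['contact_force'],o['gripper_width'])
for cam in ["scene","side"]:
    im,d=bot.read_camera(cam); cv2.imwrite(f"pics/{cam}0.png",im); np.save(cam+"_d.npy",d)
    for n in ["mount_blue","mount_black","mount_red","loader","dropper","polish_jar","pen_tray"]:
        for r in bot.boxes_of(n,cam)[:4]:
            u,v=r["at"]; dd=d[int(v),int(u)]
            print(cam,n,round(r["score"],2),np.round(r["at"],1),atd(cam,r["at"],dd) if dd>0 else None)
E
```

```text
0.0 [ 0.2787 -0.6145  0.4037] [-0.0009  0.9774  0.2113 -0.0003] [-0.7042  0.2392 -0.0443] 1.0027907779471166
scene mount_blue 0.7 [166.2 245.1] [ 0.4556 -0.2016  0.0167]
scene mount_black 0.93 [222.7 275.6] [ 0.6253 -0.1644  0.015 ]
scene mount_black 0.76 [248.  247.2] [ 0.5983 -0.0677  0.0182]
scene mount_black 0.73 [203.4 305.5] [ 0.6616 -0.2431  0.0134]
scene mount_black 0.72 [181.6 292.3] [ 0.6009 -0.2556  0.0134]
scene mount_red 0.58 [109.4 307. ] [ 0.5368 -0.3855  0.0203]
scene loader 0.79 [290.9 209.7] [0.5999 0.0735 0.0533]
scene loader 0.29 [313.7 279.9] [ 0.7634 -0.0193 -0.001 ]
scene dropper 0.96 [142.3 351.3] [ 0.7013 -0.396   0.0574]
scene dropper 0.35 [386.  196.4] [0.7115 0.3238 0.0231]
scene polish_jar 0.78 [376.5 164.4] [0.6236 0.3967 0.0522]
scene pen_tray 0.74 [311.9 279.3] [ 0.7602 -0.0217  0.0003]
side mount_blue 0.38 [223.3 193.7] [ 0.7875 -0.0324  0.0048]
side mount_black 0.68 [284.7 172.4] [ 0.6113 -0.1635  0.0178]
side mount_black 0.67 [275.8 156.3] [ 0.6623 -0.2427  0.01  ]
side mount_black 0.67 [311.2 188.9] [ 0.5096 -0.1102  0.0168]
side mount_black 0.59 [281.4 193.8] [ 0.5985 -0.0628  0.0205]
side mount_red 0.46 [320.3 139.7] [ 0.5246 -0.3678  0.0113]
side loader 0.62 [276.4 231.7] [0.5619 0.1483 0.0989]
side loader 0.5 [331.9 176.4] [ 0.4527 -0.1835  0.0167]
side dropper 0.53 [278.9 123.7] [ 0.6819 -0.3694  0.0549]
side polish_jar 0.79 [233.2 326.5] [0.6012 0.4282 0.061 ]
side polish_jar 0.59 [277.2 233.5] [0.5595 0.1488 0.0921]
side pen_tray 0.85 [223.3 190.7] [ 0.7925 -0.0467  0.003 ]
```

View pics/scene0.png

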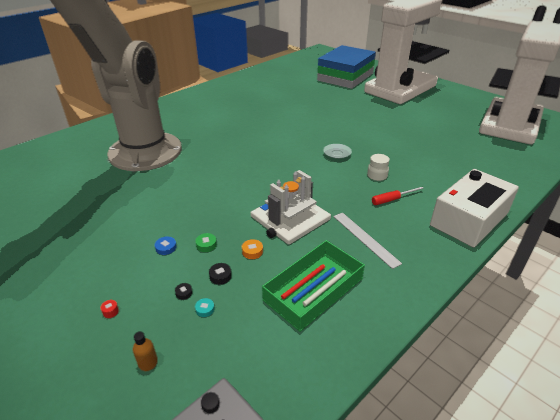

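View pics/side0.png

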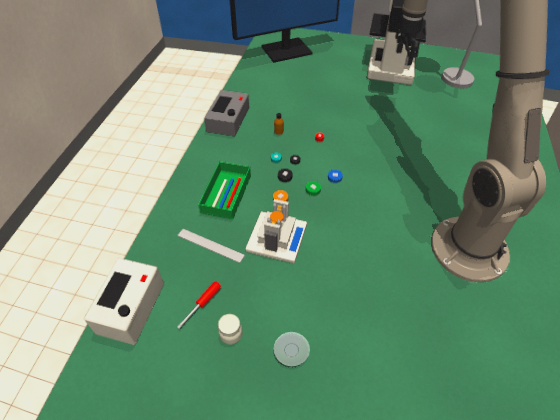

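The scene view shows blue at (166,245). Black candidates are the larger disc at (220,273) and the smaller one at (183,291). Green (206,242), orange (252,249) and turquoise (205,307) are look-alikes, so the larger black is meant. The loader is at (290,210). I'll move above the area for a near look.

```bash
python3 -m pendant '[[0.085,0.032,-0.024,0,0],[0.085,0.032,-0.024,0,0],[0.085,0.032,-0.024,0,0],[0.085,0.032,-0.024,0,0],[0.085,0.032,-0.024,0,0],[0.085,0.032,-0.024,0,0],[0.085,0.032,-0.024,0,0],[0.085,0.032,-0.024,0,0],[0.085,0.032,-0.024,0,0],[0.085,0.032,-0.024,0,0],[0.085,0.032,-0.024,0,0],[0.085,0,0,0,0]]' 40
python3 - <<'E'
from h import *
np.set_printoptions(precision=4,suppress=True)
o=bot.get_obs();print(o['t'],o['eef_pos'],o['tool_rot'],o['q'],o['contact_force'])
cam="wrist"; M=bot.camera_model(cam); im,d=bot.read_camera(cam); cv2.imwrite("pics/w1.png",im); np.save("w1d.npy",d)
import pickle; pickle.dump(M,open("w1.pkl","wb"))
print(-np.array(M["R"]).T@np.array(M["t"]).ravel(), np.array(M["R"]))
for n in ["mount_blue","mount_black","loader"]:
    for r in bot.boxes_of(n,cam)[:6]:
        u,v=r["at"]; dd=d[int(v),int(u)]
        print(n,round(r["score"],2),np.round(r["at"],1),atd(cam,r["at"],dd,M))
E
```

```text
t: 1.8
eef_pos: [0.4944, -0.2204, 0.4053]
tool_rot: [-0.001, 0.976, 0.217, 0.002]
contact_force: [-0.2, 0.5, -0.4]
gripper_width: 0.992
grasp_force: 0.0
1.8 [ 0.4944 -0.2204  0.4053] [-0.0015  0.9761  0.2172  0.002 ] [ 0.4546  0.2654 -0.178   1.8665  0.0495  1.0122 -0.8764] [-0.1932  0.5077 -0.4058]
[ 0.5584 -0.1898  0.3755] [[ 0.4235 -0.9059 -0.0014]
 [-0.87   -0.4072  0.2779]
 [-0.2523 -0.1165 -0.9606]]
mount_blue 0.93 [248.6 211.9] [ 0.4441 -0.1984  0.0167]
mount_black 0.91 [278.   62.9] [ 0.6144 -0.1602  0.0185]
mount_black 0.87 [363.8  60.7] [ 0.6563 -0.2444  0.0162]
mount_black 0.83 [337.9 114.6] [ 0.5952 -0.2457  0.0137]
mount_black 0.77 [212.4 142.8] [ 0.5046 -0.1264  0.019 ]
mount_black 0.7 [188.5  33.8] [ 0.599  -0.063   0.0203]
mount_black 0.44 [250.6 208.6] [ 0.4488 -0.199   0.0156]
loader 0.86 [63.  31.5] [0.5443 0.0574 0.0182]
```

View pics/w1.png

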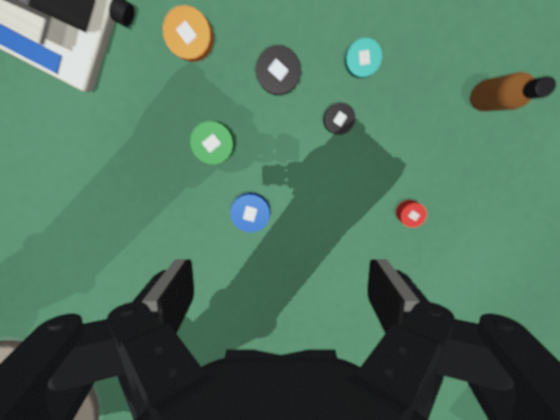

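The wrist view shows blue at (249,212), large black at (278,70) with diameter about 45 px, and small black at (340,118) with diameter about 31 px. It also shows orange (187,33), turquoise (364,57) and green (211,143). I'll confirm in a crop, measure, then move to the loader.

```bash
python3 - <<'E'
from h import *
import pickle
np.set_printoptions(precision=4,suppress=True)
M=pickle.load(open("w1.pkl","rb"));d=np.load("w1d.npy")
im=cv2.imread("pics/w1.png"); cv2.imwrite("pics/crop.png",cv2.resize(im[20:250,150:430],None,fx=2.5,fy=2.5,interpolation=3))
for n in ["mount_blue","mount_black"]:
    for r in bot.trace(n,"wrist")[:5]:
        m=r["mask"]; v,u=np.nonzero(m&(d>0))
        P=np.array([atd("wrist",(a,b),d[b,a],M) for a,b in zip(u,v)]); zt=np.percentile(P[:,2],70)
        T=P[P[:,2]>zt-.004]
        (c,rad)=cv2.minEnclosingCircle(T[:,:2].astype(np.float32))
        print(n,round(r["score"],2),np.round(r["at"]),im[int(r["at"][1]),int(r["at"][0])-12],"ztop",zt,"c",c,"r",rad,"mean",T[:,:2].mean(0))
E
python3 -m pendant '[[0.085,0.026,-0.025,0,0],[0.085,0.026,-0.025,0,0],[0.085,0.026,-0.025,0,0],[0.085,0.026,-0.025,0,0],[0.085,0.026,-0.025,0,0],[0.085,0.026,-0.025,0,0],[0.085,0.026,-0.025,0,0],[0.085,0.026,-0.025,0,0],[0.085,0,0,0,0],[0.085,0,0,0,0]]'
python3 - <<'E'
from h import *
np.set_printoptions(precision=4,suppress=True)
o=bot.get_obs();print(o['t'],o['eef_pos'],o['tool_rot'],o['q'])
cam="wrist"; M=bot.camera_model(cam); im,d=bot.read_camera(cam); cv2.imwrite("pics/w2.png",im); np.save("w2d.npy",d)
import pickle; pickle.dump(M,open("w2.pkl","wb"))
for n in ["loader","mouth","rod","lip","well"]:
    for r in bot.pinpoint(n,cam)[:4]:
        u,v=np.round(r["at"]).astype(int); dd=d[v,u]
        print(n,round(r["score"],2),np.round(r["at"],1),atd(cam,r["at"],dd,M))
E
```

```text
mount_blue 0.76 [247. 210.] [214 145  93] ztop 0.015991834199820275 c (0.44304001331329346, -0.19977667927742004) r 0.025055529549717903 mean [ 0.4441 -0.1998]
mount_black 0.89 [187.  36.] [ 91 169 219] ztop 0.019095879637270562 c (0.5995455980300903, -0.058813489973545074) r 0.025059930980205536 mean [ 0.5999 -0.059 ]
mount_black 0.75 [340. 118.] [75 75 77] ztop 0.014348505323939465 c (0.5924549698829651, -0.24856340885162354) r 0.01825261302292347 mean [ 0.5926 -0.2481]
mount_black 0.71 [211. 142.] [117 183 103] ztop 0.01910678629005978 c (0.5041458606719971, -0.12445155531167984) r 0.024928569793701172 mean [ 0.5047 -0.1244]
mount_black 0.7 [277.  65.] [78 79 80] ztop 0.019068910274806516 c (0.6087073683738708, -0.16215679049491882) r 0.025078050792217255 mean [ 0.6089 -0.162 ]
mount_black 0.65 [363.  59.] [195 204 102] ztop 0.015063349699293977 c (0.659876823425293, -0.2423616200685501) r 0.01971614547073841 mean [ 0.66   -0.2415]
t: 2.93
eef_pos: [0.5976, 0.0404, 0.4044]
tool_rot: [-0.0, 0.977, 0.212, -0.0]
contact_force: [0.9, -1.6, 0.2]
gripper_width: 0.995
grasp_force: 0.0
2.9333 [0.5976 0.0404 0.4044] [-0.0004  0.9772  0.2124 -0.    ] [ 0.0539  0.3701 -0.2897  1.7284  0.1178  1.0602 -1.4176]
loader 0.76 [234.5 180.5] [0.586  0.0903 0.0575]
loader 0.58 [387.4 343.2] [0.6232 0.0222 0.31  ]
mouth 0.82 [222.4 192.2] [0.5822 0.0934 0.1041]
rod 0.93 [183.  198.1] [0.5653 0.1229 0.1139]
lip 0.98 [203.9 183.9] [0.5825 0.1119 0.1041]
well 0.57 [226.7 183.9] [0.5912 0.0927 0.1042]
well 0.41 [410.7  64.3] [ 0.7755 -0.0346  0.0158]
```

View pics/crop.png

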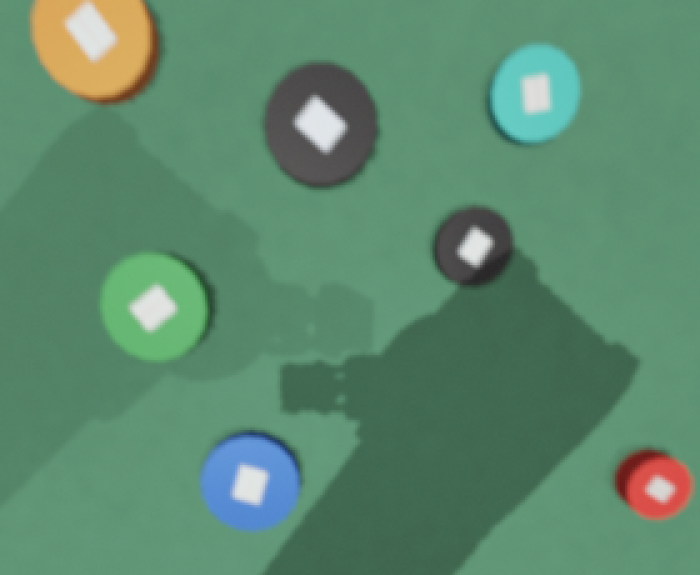

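View pics/w2.png

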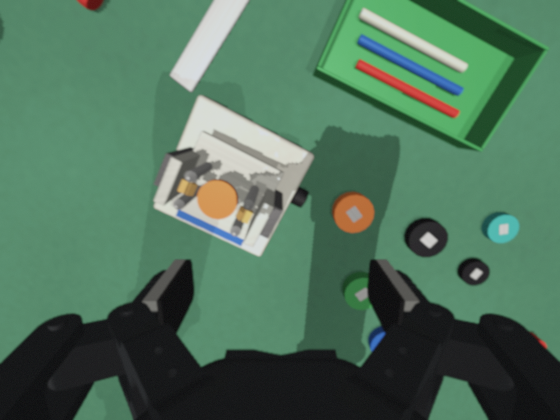

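The crop confirms the large black disc at (278,70) in w1 (radius 25 mm, against 18 mm for the small one). In w2 the loader has its orange follower at (218,199), brass lips at (187,186) and (247,215), and cheeks beyond them. Next I fit its axis and yaw.

```bash
python3 - <<'E'
from h import *
import pickle
np.set_printoptions(precision=4,suppress=True)
M=pickle.load(open("w2.pkl","rb"));d=np.load("w2d.npy");im=cv2.imread("pics/w2.png")
hsv=cv2.cvtColor(im,cv2.COLOR_BGR2HSV)
U,V=np.meshgrid(np.arange(560),np.arange(420))
K=np.array(M["intrinsics"]);R=np.array(M["R"]);t=np.array(M["t"]).ravel()
n=cv2.undistortPoints(np.stack([U,V],-1).reshape(-1,1,2).astype(float),K,np.array(M["dist_coeffs"],float)).reshape(420,560,2)
P=(np.concatenate([n*d[...,None],d[...,None]],-1)-t)@R
reg=np.zeros((420,560),bool);reg[90:262,148:318]=True;reg&=d>0
m=reg&(hsv[...,0]>5)&(hsv[...,0]<20)&(hsv[...,1]>150)&(hsv[...,2]>120)&(np.hypot(U-218,V-199)<26)
f=P[m];print("follower",m.sum(),np.median(f,0),cv2.minEnclosingCircle(f[:,:2].astype(np.float32)))
z=P[...,2]
m=reg&(z>.012)&(z<.024);f=P[m]
# largest comp
k,l,s,_=cv2.connectedComponentsWithStats(m.astype(np.uint8));
b=P[m];r=cv2.minAreaRect(b[:,:2].astype(np.float32));print("foot",m.sum(),r)
m=reg&(z>.094);b=P[m]
r=cv2.minAreaRect(b[:,:2].astype(np.float32));print("high",m.sum(),r,np.percentile(b[:,2],[5,50,90,99,100]))
# height histogram
h,e=np.histogram(z[reg],bins=np.arange(.03,.15,.004));print(list(zip(np.round(e,3),h)))
# bigger enlarged crop with height map
c=im[140:260,145:315];zz=cv2.applyColorMap(np.clip((z-.06)/.08*255,0,255).astype(np.uint8),cv2.COLORMAP_JET)[140:260,145:315]
cv2.imwrite("pics/c2.png",cv2.resize(np.hstack([c,zz]),None,fx=2.3,fy=3.5,interpolation=1))
for n_ in ["lip","rod","mouth"]:
    for r in bot.pinpoint(n_,"scene")[:2]+[]: print("scene",n_,r["score"],r["at"],[atz("scene",r["at"],zz) for zz in (.104,.127)])
    for r in bot.pinpoint(n_,"side")[:2]: print("side",n_,r["score"],r["at"],[atz("side",r["at"],zz) for zz in (.104,.127)])
E
```

```text
follower 206 [0.5629 0.0911 0.1041] ((0.5743401646614075, 0.09535598754882812), 0.018119920045137405)
foot 6133 ((0.573714017868042, 0.08818809688091278), (0.1656752973794937, 0.14980003237724304), 87.35356903076172)
high 4505 ((0.5733315348625183, 0.09628558158874512), (0.12303479015827179, 0.0448964461684227), 87.34638977050781) [0.0947 0.1077 0.1202 0.2482 0.2517]
[(np.float64(0.03), np.int64(13)), (np.float64(0.034), np.int64(9)), (np.float64(0.038), np.int64(11)), (np.float64(0.042), np.int64(13)), (np.float64(0.046), np.int64(15)), (np.float64(0.05), np.int64(55)), (np.float64(0.054), np.int64(3391)), (np.float64(0.058), np.int64(471)), (np.float64(0.062), np.int64(80)), (np.float64(0.066), np.int64(54)), (np.float64(0.07), np.int64(90)), (np.float64(0.074), np.int64(89)), (np.float64(0.078), np.int64(81)), (np.float64(0.082), np.int64(84)), (np.float64(0.086), np.int64(104)), (np.float64(0.09), np.int64(214)), (np.float64(0.094), np.int64(560)), (np.float64(0.098), np.int64(171)), (np.float64(0.102), np.int64(1393)), (np.float64(0.106), np.int64(281)), (np.float64(0.11), np.in
[... 461 characters left out ...]
5 , 0.1639, 0.127 ])]
side lip 0.36 [290.0, 350.1] [array([0.4499, 0.4708, 0.104 ]), array([0.4482, 0.48  , 0.127 ])]
scene rod 0.77 [290.6, 175.7] [array([0.5461, 0.126 , 0.104 ]), array([0.57  , 0.1014, 0.127 ])]
side rod 0.88 [279.0, 225.0] [array([0.5595, 0.1276, 0.104 ]), array([0.5551, 0.1453, 0.127 ])]
side rod 0.3 [276.6, 234.8] [array([0.5578, 0.1623, 0.104 ]), array([0.5534, 0.1791, 0.127 ])]
scene mouth 0.83 [294.9, 198.5] [array([0.6211, 0.0646, 0.104 ]), array([0.6422, 0.0423, 0.127 ])]
side mouth 0.72 [275.7, 225.2] [array([0.5683, 0.1305, 0.104 ]), array([0.5637, 0.1481, 0.127 ])]
side mouth 0.37 [273.7, 231.1] [array([0.5686, 0.1518, 0.104 ]), array([0.564 , 0.1689, 0.127 ])]
```

View pics/c2.png

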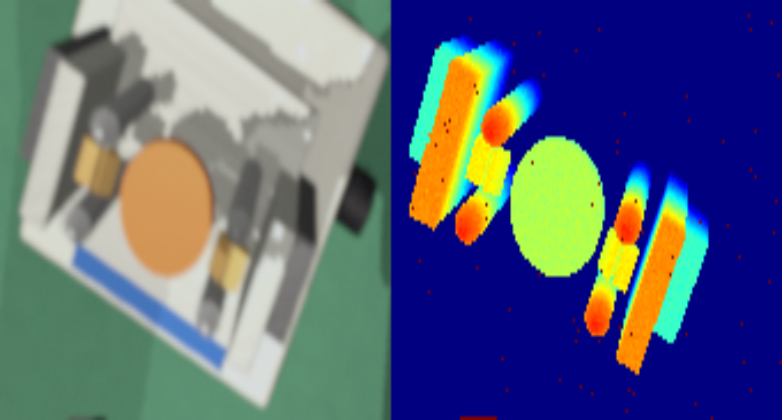

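The height map shows the follower, the four rod tips and both lips clearly; the follower top is at about 0.104 m, so the slide is near the top of its range. Fitting the pose from these.

```bash
cat >> h.py <<'E'
def cloud(M,d):
    U,V=np.meshgrid(np.arange(560),np.arange(420))
    n=cv2.undistortPoints(np.stack([U,V],-1).reshape(-1,1,2).astype(float),np.array(M["intrinsics"]),np.array(M["dist_coeffs"],float)).reshape(420,560,2)
    return (np.concatenate([n*d[...,None],d[...,None]],-1)-np.array(M["t"]).ravel())@np.array(M["R"])
def loader(P,d,c0,zf=None):
    z=P[...,2]; near=(np.hypot(P[...,0]-c0[0],P[...,1]-c0[1])<.017)&(d>0)&(z<.14)
    zf=zf or np.median(z[near]); 
    m=((np.abs(z-zf)<.003)&(np.hypot(P[...,0]-c0[0],P[...,1]-c0[1])<.0205)&(d>0)).astype(np.uint8)
    k,l,s,_=cv2.connectedComponentsWithStats(m); i=1+np.argmax(s[1:,4]); f=P[l==i][:,:2]
    e=cv2.minEnclosingCircle(f.astype(np.float32))
    print("follower z",zf,"mean",f.mean(0),"circ",e)
    rm=((z>zf+.0145)&(z<.14)&(np.hypot(P[...,0]-e[0][0],P[...,1]-e[0][1])<.038)&(d>0)).astype(np.uint8)
    k,l,s,_=cv2.connectedComponentsWithStats(rm)
    T=[P[l==j] for j in range(1,k) if s[j,4]>12]
    T=np.array([[*t[t[:,2]>np.percentile(t[:,2],50)][:,:2].mean(0),np.percentile(t[:,2],95),len(t)] for t in T]);print("rods\n",T)
    return T
E
python3 - <<'E'
from h import *
import pickle
np.set_printoptions(precision=4,suppress=True)
M=pickle.load(open("w2.pkl","rb"));d=np.load("w2d.npy")
P=cloud(M,d)
T=loader(P,d,(.574,.0953))
m=(P[...,2]>.116)&(P[...,2]<.124)&(d>0)&(np.hypot(P[...,0]-.574,P[...,1]-.095)<.08)&(np.hypot(P[...,0]-.574,P[...,1]-.095)>.038)
b=P[m];print("cheeks",m.sum(),cv2.minAreaRect(b[:,:2].astype(np.float32)))
m=(P[...,2]>.014)&(P[...,2]<.022)&(d>0)&(np.hypot(P[...,0]-.574,P[...,1]-.095)<.11)
b=P[m];print("foot",m.sum(),cv2.minAreaRect(b[:,:2].astype(np.float32)))
E
```

```text
follower z 0.10391410937343398 mean [0.5739 0.0961] circ ((0.5732064843177795, 0.09593871235847473), 0.01921761780977249)
rods
 [[  0.5892   0.1225   0.1268 108.    ]
 [  0.5614   0.1238   0.1271 101.    ]
 [  0.5868   0.068    0.1269 103.    ]
 [  0.559    0.0693   0.1269  97.    ]]
cheeks 1121 ((0.5732172727584839, 0.09631520509719849), (0.09869294613599777, 0.044511448591947556), 87.44171142578125)
foot 6048 ((0.5736865401268005, 0.08818936347961426), (0.1656752973794937, 0.1497449427843094), 87.35356903076172)
```

```bash
python3 -m pendant '[[0.085,0,0,0,-7],[0.085,0,0,0,-7],[0.085,0,0,0,-7],[0.085,0,0,0,-7],[0.085,0,0,0,-7],[0.085,0,0,0,-7],[0.085,0,0,0,-7],[0.085,0,0,0,-7],[0.085,0,0,0,-6.9],[0.085,0.027,-0.013,0,0],[0.085,0.027,-0.013,0,0],[0.085,0,0,0,0]]'
cat >> h.py <<'E'
def look(cam="wrist"):
    M=bot.camera_model(cam); o=bot.get_obs(); im,d=bot.read_camera(cam); return o,M,im,d
def disc(P,d,c0,r,zmin):
    m=((P[...,2]>zmin)&(P[...,2]<.03)&(np.hypot(P[...,0]-c0[0],P[...,1]-c0[1])<r+.012)&(d>0)).astype(np.uint8)
    k,l,s,_=cv2.connectedComponentsWithStats(m); f=P[l==1+np.argmax(s[1:,4])]
    e=cv2.minEnclosingCircle(f[:,:2].astype(np.float32)); print("z",np.median(f[:,2]),"mean",f[:,:2].mean(0),"circ",e); return np.array(e[0])
def toolxy(o):
    w,x,y,z=o["tool_rot"]; a=2*np.arctan2(y,x); return a,np.array([[np.cos(a),np.sin(a)],[np.sin(a),-np.cos(a)]])
E
python3 - <<'E'
from h import *
np.set_printoptions(precision=4,suppress=True)
o,M,im,d=look(); cv2.imwrite("pics/w3.png",im)
a,A=toolxy(o);print(o["eef_pos"],np.degrees(a),o["q"],o["tool_rot"])
P=cloud(M,d)
T=loader(P,d,(.574,.096)); c=T[:,:2].mean(0);print(c,"offset in tool xy",A@(c-o["eef_pos"][:2]))
e=(T[np.argsort(T[:,1])][2:,:2].mean(0)-T[np.argsort(T[:,1])][:2,:2].mean(0));print("yaw y-axis",np.degrees(np.arctan2(e[1],e[0])))
b=np.array([.443,-.1998]);print("to blue",A@(b-o["eef_pos"][:2]))
E
```

```text
t: 4.53
eef_pos: [0.5714, 0.1005, 0.4052]
tool_rot: [-0.002, 0.721, 0.693, 0.001]
contact_force: [0.2, 0.6, -0.0]
gripper_width: 0.991
grasp_force: 0.0
[0.5714 0.1005 0.4052] 87.7386848657811 [ 0.1376  0.3711 -0.5315  1.7588  0.2071  1.0676 -0.5039] [-0.0016  0.7209  0.693   0.001 ]
follower z 0.10407343818391943 mean [0.5733 0.0967] circ ((0.5730680227279663, 0.0962376520037651), 0.019196923822164536)
rods
 [[  0.5607   0.1247   0.1272 105.    ]
 [  0.5883   0.1236   0.1274 106.    ]
 [  0.5583   0.0702   0.1272  93.    ]
 [  0.5858   0.069    0.1272  92.    ]]
[0.5733 0.0969] offset in tool xy [-0.0035  0.002 ]
yaw y-axis 87.50007637856199
to blue [-0.3051 -0.1165]
```

```bash
python3 -m pendant '[[0.085,-0.034,-0.013,0,0],[0.085,-0.034,-0.013,0,0],[0.085,-0.034,-0.013,0,0],[0.085,-0.034,-0.013,0.01,0],[0.085,-0.034,-0.013,0.015,0],[0.085,-0.034,-0.013,0.015,0],[0.085,-0.034,-0.013,0.015,0],[0.085,-0.034,-0.013,0.015,0],[0.085,-0.033,-0.0125,0.015,0],[0.085,0,0,0.01,0],[0.085,0,0,0,0],[0.085,0,0,0,0]]'
python3 - <<'E'
from h import *
np.set_printoptions(precision=4,suppress=True)
o,M,im,d=look(); cv2.imwrite("pics/w4.png",im)
a,A=toolxy(o);print(o["eef_pos"],np.degrees(a),o["q"],o["tool_rot"])
P=cloud(M,d)
c=disc(P,d,(.443,-.2),.025,.011);print("offset in tool xy",A@(c-o["eef_pos"][:2]))
E
```

```text
t: 5.58
eef_pos: [0.4431, -0.2049, 0.3096]
tool_rot: [-0.0, 0.724, 0.69, 0.0]
contact_force: [0.3, 0.1, -0.2]
gripper_width: 0.996
grasp_force: 0.0
[ 0.4431 -0.2049  0.3096] 87.26480439817176 [ 0.6366  0.3234 -0.3902  2.062   0.1708  0.787   0.0958] [-0.0004  0.7238  0.69    0.0001]
z 0.015778710324296962 mean [ 0.443  -0.1986] circ ((0.44290244579315186, -0.19963659346103668), 0.025143664330244064)
offset in tool xy [ 0.0052 -0.0005]
```

```bash
python3 -m pendant '[[0.085,0.005,-0.0005,0.03,0],[0.085,0,0,0.035,0],[0.085,0,0,0.035,0],[0.085,0,0,0.03,0],[0.085,0,0,0.009,0],[0.085,0,0,0,0],[0.045,0,0,0,0],[0.045,0,0,0,0],[0.045,0,0,0,0],[0.045,0,0,0,0],[0.045,0,0,0,0],[0.045,0,0,0,0]]' 80
```

```text
t: 6.63
eef_pos: [0.4437, -0.2, 0.1731]
tool_rot: [0.002, 0.724, 0.69, 0.001]
contact_force: [-1.4, 1.4, 13.5]
gripper_width: 0.554
grasp_force: 79.9
```

```bash
python3 -m pendant '[[0.045,0,0,-0.01,0],[0.045,0,0,-0.03,0],[0.045,0,0,-0.04,0],[0.045,0,0,-0.04,0],[0.045,0,0,-0.04,0],[0.045,0,0,-0.02,0],[0.045,0,0,0,0],[0.045,0,0,0,0]]'
python3 - <<'E'
from h import *
np.set_printoptions(precision=4,suppress=True)
o,M,im,d=look(); cv2.imwrite("pics/w5.png",im)
a,A=toolxy(o);print(o["eef_pos"],np.degrees(a),o["gripper_width"],o["contact_force"])
P=cloud(M,d); hsv=cv2.cvtColor(im,cv2.COLOR_BGR2HSV)
m=((hsv[...,0]>95)&(hsv[...,0]<125)&(hsv[...,1]>90)&(d>0)&(d<.3)).astype(np.uint8)
k,l,s,_=cv2.connectedComponentsWithStats(m); i=1+np.argmax(s[1:,4]); f=P[l==i]
print(s[i],np.median(f[:,2]),np.percentile(f[:,2],[5,25,75,95]))
t=f[f[:,2]>np.percentile(f[:,2],50)-.003]
e=cv2.minEnclosingCircle(t[:,:2].astype(np.float32));print(e,"tool off",A@(np.array(e[0])-o["eef_pos"][:2]), "top below TCP",o["eef_pos"][2]-np.median(t[:,2]))
# plane fit tilt
c=np.linalg.lstsq(np.c_[t[:,:2]-t[:,:2].mean(0),np.ones(len(t))],t[:,2],rcond=None)[0];print("slopes",c)
E
```

```text
t: 7.3
eef_pos: [0.4427, -0.2, 0.353]
tool_rot: [0.002, 0.724, 0.69, 0.001]
contact_force: [-0.6, 0.1, -1.0]
gripper_width: 0.552
grasp_force: 82.5
[ 0.4427 -0.2     0.353 ] 87.26584135119946 0.5518337916716962 [-0.553   0.109  -1.0285]
[ 230  218  102  103 7230] 0.19537409945695372 [0.1883 0.1949 0.1958 0.1964]
((0.4421883523464203, -0.199754536151886), 0.02572973072528839) tool off [ 0.0002 -0.0006] top below TCP 0.15756031581823798
slopes [ 0.0026 -0.0043  0.1954]
```

View pics/w5.png

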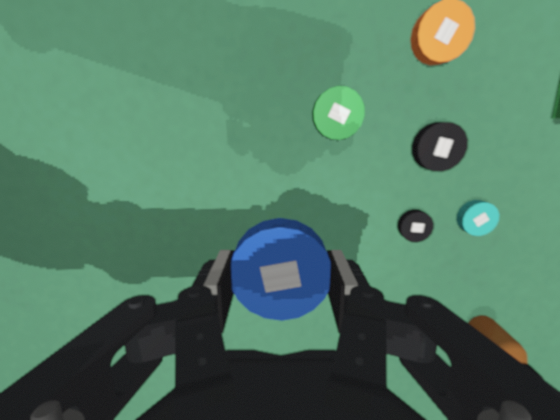

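Blue is held level and centred (280,270), bottom flush with the fingertips. Carry it over the loader.

```bash
python3 -m pendant '[[0.045,0.0336,0.013,0,0],[0.045,0.0336,0.013,0,0],[0.045,0.0336,0.013,0,0],[0.045,0.0336,0.013,0,0],[0.045,0.0336,0.013,0,0],[0.045,0.0336,0.013,0,0],[0.045,0.0336,0.013,0,0],[0.045,0.0336,0.013,0,0],[0.045,0.0336,0.0127,0,0],[0.045,0,0,0.03,0],[0.045,0,0,0,0],[0.045,0,0,0,0]]'
cat > chk.py <<'E'
from h import *
import sys
np.set_printoptions(precision=4,suppress=True)
o,M,im,d=look(); cv2.imwrite(f"pics/{sys.argv[1]}.png",im)
a,A=toolxy(o);print(o["t"],o["eef_pos"],np.degrees(a),o["contact_force"],o["torque"])
P=cloud(M,d); z=P[...,2]; zt=o["eef_pos"][2]-float(sys.argv[2])
m=((np.abs(z-zt)<.003)&(d>0)&(np.hypot(*(P[...,:2]-o["eef_pos"][:2]).transpose(2,0,1))<.028)).astype(np.uint8)
k,l,s,_=cv2.connectedComponentsWithStats(m); f=P[l==1+np.argmax(s[1:,4])]
c=np.array(cv2.minEnclosingCircle(f[:,:2].astype(np.float32))[0]);print("mount",c,np.median(f[:,2]))
# rods
r=np.hypot(z*0+P[...,0]-.5733,P[...,1]-.0967)
m=((z>.1195)&(z<.131)&(d>0)&(r>.024)&(r<.037)).astype(np.uint8)
k,l,s,_=cv2.connectedComponentsWithStats(m)
for j in range(1,k):
    if s[j,4]>20: f=P[l==j]; print("rod",f[f[:,2]>np.median(f[:,2])].mean(0),s[j,4])
E
python3 chk.py w6 .1575
```

```text
t: 8.35
eef_pos: [0.5724, 0.0965, 0.318]
tool_rot: [-0.002, 0.723, 0.691, -0.003]
contact_force: [-0.2, -0.5, -0.1]
gripper_width: 0.551
grasp_force: 82.5
8.35 [0.5724 0.0965 0.318 ] 87.35701025472325 [-0.1849 -0.4602 -0.0607] [-0.0212  0.068   0.0725]
mount [0.5723 0.0966] 0.16042833514134147
rod [0.5605 0.1251 0.125 ] 221
rod [0.5884 0.1237 0.1249] 218
```

View pics/w6.png

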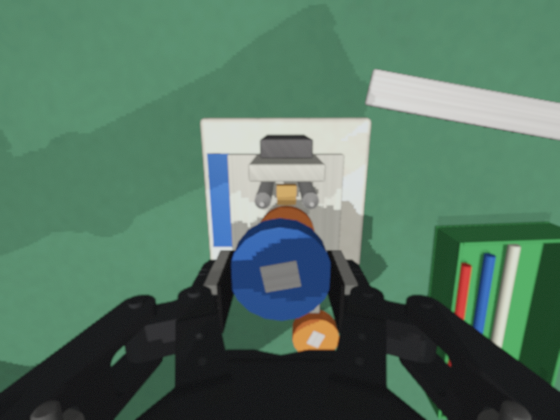

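```bash
python3 -m pendant '[[0.045,0,0.001,0,0],[0.045,0,0,0.006,0],[0.045,0,0,0.006,0],[0.045,0,0,0.004,0],[0.045,0,0,0.002,0],[0.045,0,0,0,0]]'; python3 -m pendant '[[0.045,0,0,0.003,0],[0.045,0,0,0.003,0],[0.045,0,0,0.002,0],[0.045,0,0,0,0],[0.045,0,0,0,0]]'
```

```text
t: 8.9
eef_pos: [0.5743, 0.0963, 0.3021]
tool_rot: [-0.0, 0.724, 0.69, -0.0]
contact_force: [-0.3, -0.3, -0.3]
gripper_width: 0.552
grasp_force: 82.5
t: 9.32
eef_pos: [0.5745, 0.0967, 0.2946]
tool_rot: [-0.0, 0.724, 0.69, -0.0]
contact_force: [0.3, -0.2, -0.8]
gripper_width: 0.552
grasp_force: 82.5
```

```bash
python3 -m pendant '[[0.045,0,0,0.002,0],[0.045,0,0,0.002,0],[0.045,0,0,0.001,0],[0.045,0,0,0,0]]'; python3 -m pendant '[[0.045,0,0,0.002,0],[0.045,0,0,0.002,0],[0.045,0,0,0.001,0],[0.045,0,0,0,0]]'
```

```text
t: 9.65
eef_pos: [0.5744, 0.0966, 0.2894]
tool_rot: [-0.0, 0.724, 0.69, -0.0]
contact_force: [-0.5, -0.3, -0.7]
gripper_width: 0.551
grasp_force: 82.6
t: 9.98
eef_pos: [0.5745, 0.0966, 0.2844]
tool_rot: [-0.0, 0.724, 0.69, -0.0]
contact_force: [-0.6, -1.7, -0.8]
gripper_width: 0.55
grasp_force: 82.6
```

```bash
for i in 1 2; do python3 -m pendant '[[0.045,0,0,0.001,0],[0.045,0,0,0.001,0],[0.045,0,0,0,0]]' | egrep "eef|contact|width"; done;  python3 -m pendant '[[0.045,0,0,0.001,0],[0.045,0,0,0.001,0],[0.045,0,0,0,0]]'
```

```text
eef_pos: [0.5747, 0.0964, 0.2827]
contact_force: [-0.3, -1.9, -0.5]
gripper_width: 0.55
eef_pos: [0.5749, 0.0964, 0.2809]
contact_force: [-0.4, -2.7, 2.2]
gripper_width: 0.553
t: 10.73
eef_pos: [0.5748, 0.0964, 0.2791]
tool_rot: [0.0, 0.724, 0.69, 0.0]
contact_force: [-0.8, -2.7, 4.3]
gripper_width: 0.555
grasp_force: 83.2
```

```bash
python3 -m pendant '[[0.045,-0.0006,0,0.001,0],[0.045,0,0,0.001,0],[0.045,0,0,0,0]]' | egrep "eef|contact|width";  python3 -m pendant '[[0.045,0,0,0.001,0],[0.045,0,0,0.001,0],[0.045,0,0,0,0]]';
```

```text
eef_pos: [0.5747, 0.0963, 0.2766]
contact_force: [0.3, -1.4, 1.6]
gripper_width: 0.549
t: 11.23
eef_pos: [0.5746, 0.0963, 0.2746]
tool_rot: [0.0, 0.724, 0.69, 0.0]
contact_force: [0.9, -0.7, 1.5]
gripper_width: 0.543
grasp_force: 82.9
```

```bash
python3 chk.py w7 .1575 | head -2
```

```text
11.2333 [0.5746 0.0963 0.2746] 87.30681575429173 [ 0.9331 -0.7394  1.5482] [-0.1433 -0.1754 -0.019 ]
mount [0.5747 0.0963] 0.1170991661946503
```

```bash
cat >> chk.py <<'E'
m=((np.abs(z-zt)<.008)&(d>0)&(np.hypot(*(P[...,:2]-c).transpose(2,0,1))<.022)); f=P[m]
q=f[:,:2]-c; s=np.linalg.lstsq(np.c_[q,np.ones(len(q))],f[:,2],rcond=None)[0]; print("slopes",s,"n",len(q),"top below TCP",o["eef_pos"][2]-s[2])
E
python3 chk.py w7 .1575
```

```text
11.2833 [0.5747 0.0963 0.2746] 87.30794721416808 [ 1.4444 -1.046   0.7454] [-0.1269 -0.2499 -0.0195]
mount [0.5747 0.0963] 0.11711168113032365
rod [0.5608 0.1253 0.1248] 383
rod [0.588  0.1241 0.125 ] 371
rod [0.5447 0.1069 0.1283] 354
rod [0.6023 0.1041 0.1285] 374
rod [0.5968 0.0885 0.1287] 79
rod [0.5498 0.0888 0.1285] 45
rod [0.5582 0.0709 0.1248] 302
rod [0.5856 0.0696 0.1249] 296
slopes [-0.0001  0.001   0.1171] n 5890 top below TCP 0.15751873313585274
```

View pics/w7.png

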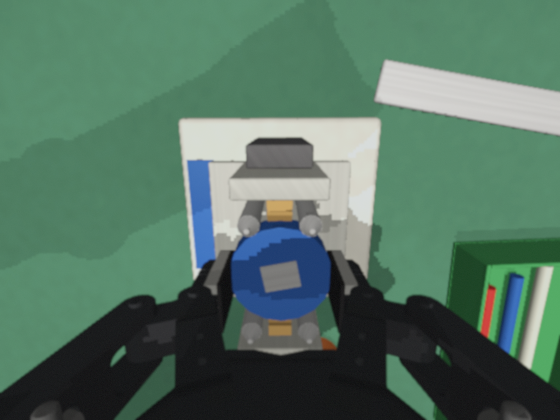

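The view shows blue (280,270) level between all four rods, with brass lips visible at (279,210) and (279,328). Continuing the push.

```bash
for i in 1; do python3 -m pendant '[[0.045,0,0,0.001,0],[0.045,0,0,0.001,0],[0.045,0,0,0.001,0],[0.045,0,0,0,0]]' | egrep "eef|contact|width"; done;  python3 -m pendant '[[0.045,0,0,0.001,0],[0.045,0,0,0.001,0],[0.045,0,0,0.001,0],[0.045,0,0,0,0]]'| egrep "eef|contact|width";python3 -m pendant '[[0.045,0,0,0.001,0],[0.045,0,0,0.001,0],[0.045,0,0,0,0]]'| egrep "eef|contact|width"
```

```text
eef_pos: [0.5746, 0.0963, 0.2716]
contact_force: [1.2, -0.3, 1.2]
gripper_width: 0.551
eef_pos: [0.5746, 0.0963, 0.2686]
contact_force: [1.8, 1.2, 2.2]
gripper_width: 0.547
eef_pos: [0.5746, 0.0962, 0.2666]
contact_force: [1.5, 0.2, 3.0]
gripper_width: 0.555
```

```bash
python3 chk.py w8 .1575|egrep "mount|slopes";  python3 -m pendant '[[0.045,0,0,0.001,0],[0.045,0,0,0.001,0],[0.045,0,0,0,0]]'| egrep "eef|contact|width";python3 -m pendant '[[0.045,0,0,0.001,0],[0.045,0,0,0.001,0],[0.045,0,0,0,0]]'| egrep "eef|contact|width";python3 chk.py w9 .1575
```

```text
mount [0.5746 0.0963] 0.1090776896154356
slopes [-0.0002  0.0001  0.1091] n 5909 top below TCP 0.15750604755092498
eef_pos: [0.5746, 0.0962, 0.2646]
contact_force: [1.2, 0.4, 2.4]
gripper_width: 0.553
eef_pos: [0.5746, 0.0962, 0.2626]
contact_force: [1.4, 1.7, 3.6]
gripper_width: 0.55
12.8 [0.5746 0.0962 0.2626] 87.30133020018314 [1.3565 1.7415 3.5972] [ 0.2131 -0.3122  0.0082]
mount [0.5746 0.0961] 0.10513413685906017
rod [0.5881 0.1243 0.1249] 450
rod [0.5607 0.1255 0.1249] 442
rod [0.5486 0.1023 0.1296] 575
rod [0.5986 0.0992 0.1297] 656
rod [0.5583 0.0728 0.1222] 180
rod [0.5858 0.0715 0.1222] 191
slopes [-0.0005  0.0024  0.1051] n 5867 top below TCP 0.15751053701748083
```

```bash
python3 -m pendant '[[0.045,0,0,0.001,0],[0.045,0,0,0.001,0],[0.045,0,0,0,0]]'| egrep "eef|contact|width";python3 -m pendant '[[0.045,0,0,0.001,0],[0.045,0,0,0.0015,0],[0.045,0,0,0,0]]'| egrep "eef|contact|width";python3 chk.py w10 .1575
```

```text
eef_pos: [0.5745, 0.0962, 0.2606]
contact_force: [0.4, 1.1, 5.3]
gripper_width: 0.552
eef_pos: [0.5745, 0.0961, 0.2581]
contact_force: [1.5, 1.4, 6.0]
gripper_width: 0.555
13.35 [0.5745 0.0961 0.2581] 87.30079488168978 [1.5074 1.4196 5.9559] [ 0.2869 -0.1944 -0.0271]
mount [0.5745 0.0961] 0.10054729129271492
rod [0.5608 0.1255 0.125 ] 470
rod [0.588  0.1242 0.1249] 482
rod [0.5473 0.1039 0.127 ] 521
rod [0.6001 0.1013 0.1269] 559
rod [0.5577 0.0742 0.1204] 32
rod [0.5857 0.0729 0.1205] 37
slopes [-0.0017 -0.007   0.1006] n 5708 top below TCP 0.1574603582799481
```

```bash
python3 - <<'E'
import cv2,numpy as np
a=cv2.imread("pics/w7.png")[190:350,200:360];b=cv2.imread("pics/w10.png")[190:350,200:360]
cv2.imwrite("pics/cmp.png",cv2.resize(np.hstack([a,b]),None,fx=2.5,fy=2.5,interpolation=2))
E
```

```text
(no output)
```

View pics/cmp.png

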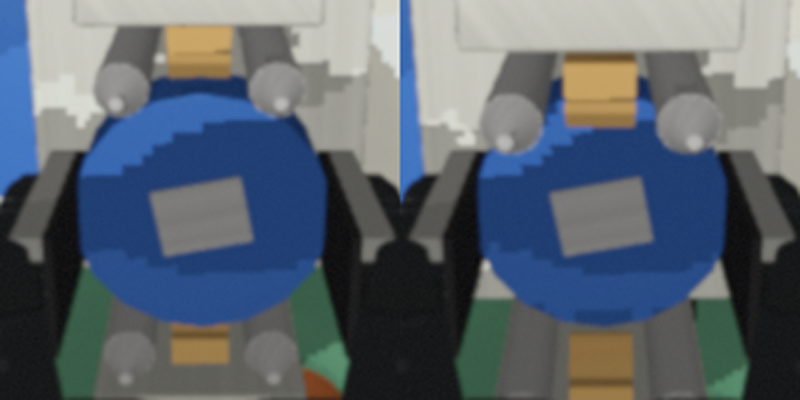

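The right panel shows the upper lip at (600,90) snapped over the blue disc; the lower one at (600,330) is less clear. Pushing slightly further and measuring the lips.

```bash
python3 -m pendant '[[0.045,0,0,0.001,0],[0.045,0,0,0.001,0],[0.045,0,0,0,0]]'| egrep "eef|contact|width"
cat > lips.py <<'E'
from h import *
import sys
np.set_printoptions(precision=4,suppress=True)
o,M,im,d=look(); cv2.imwrite(f"pics/{sys.argv[1]}.png",im); P=cloud(M,d); hsv=cv2.cvtColor(im,cv2.COLOR_BGR2HSV)
c=np.array([.5733,.0967]); ya=np.array([.0436,.999]);xa=np.array([.999,-.0436])
q=P[...,:2]-c; X=q@xa;Y=q@ya
m=(abs(X)<.005)&(abs(Y)<.035)&(d>0)&(P[...,2]<.14)&(P[...,2]>.08)
# height profile along loader y
for y in np.arange(-.033,.034,.002):
    k=m&(abs(Y-y)<.001)
    if k.sum()>3: print(f"{y*1e3:.0f}:{np.median(P[...,2][k])*1e3:.1f}",end=" ")
print()
E
python3 lips.py w11
```

```text
eef_pos: [0.5745, 0.0961, 0.2562]
contact_force: [0.9, 1.4, 5.1]
gripper_width: 0.551
-33:111.1 -31:111.3 -29:110.9 -27:111.1 -25:109.9 -23:106.7 -21:99.1 -19:98.4 -17:98.8 -15:98.6 -13:98.6 -11:98.5 -9:98.6 -7:98.8 -5:98.9 -3:99.0 -1:99.1 1:99.0 3:99.0 5:98.9 7:98.7 9:98.6 11:98.6 13:98.6 15:98.7 17:98.6 21:106.5 23:108.4 25:110.5 27:111.2 29:111.4 31:111.5 33:111.6
```

Profile shows both lip edges at ±21.5 mm, above the mount's top (99 against the 104 mm lip level), so both have snapped. Release.

```bash
python3 -m pendant '[[0.06,0,0,0,0],[0.07,0,0,0,0],[0.085,0,0,0,0],[0.085,0,0,0,0],[0.085,0,0,0,0],[0.085,0,0,-0.01,0],[0.085,0,0,-0.03,0],[0.085,0,0,-0.04,0],[0.085,0,0,-0.04,0],[0.085,0,0,-0.03,0],[0.085,0,0,0,0],[0.085,0,0,0,0]]'
python3 lips.py w12
python3 - <<'E'
from h import *
o=bot.get_obs();a,A=toolxy(o);print(A@(np.array([.6087,-.1622])-o["eef_pos"][:2]),np.degrees(a))
E
```

```text
t: 14.7
eef_pos: [0.5748, 0.0964, 0.4091]
tool_rot: [0.001, 0.724, 0.69, 0.002]
contact_force: [0.4, -0.6, -0.6]
gripper_width: 0.992
grasp_force: 0.0
-33:111.7 -31:111.8 -29:110.3 -27:111.2 -25:109.5 -23:106.8 -21:104.1 -19:104.2 -17:104.4 -15:104.5 -13:104.2 -11:104.6 -9:104.5 -7:104.5 -5:104.4 -3:104.8 -1:104.5 1:104.6 3:104.7 5:104.5 7:104.2 9:104.3 11:104.2 13:104.2 15:104.2 17:104.2 19:104.2 21:104.7 23:108.6 25:110.5 27:110.6 29:111.4 31:111.7 33:111.4 
[-0.25628721  0.04653124] 87.28936519382252
```

Blue is held at lip level (104.3 mm). Now black.

```bash
python3 -m pendant '[[0.085,-0.037,0.0067,0,0],[0.085,-0.037,0.0067,0,0],[0.085,-0.037,0.0067,0,0],[0.085,-0.037,0.0067,0.015,0],[0.085,-0.036,0.0066,0.02,0],[0.085,-0.036,0.0066,0.02,0],[0.085,-0.036,0.0066,0.02,0],[0.085,0,0,0.022,0],[0.085,0,0,0,0],[0.085,0,0,0,0]]'
python3 - <<'E'
from h import *
np.set_printoptions(precision=4,suppress=True)
o,M,im,d=look(); cv2.imwrite("pics/w13.png",im)
a,A=toolxy(o);P=cloud(M,d)
c=disc(P,d,(.6087,-.1622),.025,.012);print("offset in tool xy",A@(c-o["eef_pos"][:2]))
u,v=np.array(np.where((np.hypot(P[...,0]-c[0],P[...,1]-c[1])<.02)&(P[...,2]>.012))); print("colour",np.median(im[u,v],0))
E
```

```text
t: 15.58
eef_pos: [0.608, -0.1615, 0.3069]
tool_rot: [-0.002, 0.724, 0.69, -0.001]
contact_force: [0.1, 0.3, 0.4]
gripper_width: 0.999
grasp_force: 0.0
z 0.018736603843040742 mean [ 0.6089 -0.1606] circ ((0.6087912321090698, -0.16179335117340088), 0.025086821988224983)
offset in tool xy [-0.0003  0.0008]
colour [29. 28. 26.]
```

```bash
python3 -m pendant '[[0.085,0,0.0008,0.03,0],[0.085,0,0,0.035,0],[0.085,0,0,0.035,0],[0.085,0,0,0.025,0],[0.085,0,0,0.007,0],[0.085,0,0,0,0],[0.045,0,0,0,0],[0.045,0,0,0,0],[0.045,0,0,0,0],[0.045,0,0,0,0],[0.045,0,0,0,0],[0.045,0,0,0,0]]' 80
```

```text
t: 16.63
eef_pos: [0.6109, -0.1617, 0.1803]
tool_rot: [0.002, 0.724, 0.69, 0.001]
contact_force: [-1.4, 1.1, 11.0]
gripper_width: 0.547
grasp_force: 80.2
```

```bash
python3 -m pendant '[[0.045,0,0,-0.01,0],[0.045,0,0,-0.03,0],[0.045,0,0,-0.04,0],[0.045,0,0,-0.04,0],[0.045,0,0,-0.04,0],[0.045,0,0,-0.015,0],[0.045,0,0,0,0],[0.045,0,0,0,0]]'
python3 chk.py w14 .162; python3 - <<'E'
from h import *
o=bot.get_obs();a,A=toolxy(o);print(A@(np.array([.5733,.0967])-o["eef_pos"][:2]),np.degrees(a))
E
```

```text
t: 17.3
eef_pos: [0.6098, -0.1618, 0.3545]
tool_rot: [0.002, 0.724, 0.69, 0.001]
contact_force: [-0.3, -0.5, -1.7]
gripper_width: 0.544
grasp_force: 80.3
17.3 [ 0.6098 -0.1618  0.3545] 87.28175075780221 [-0.3298 -0.5213 -1.7133] [ 0.0384  0.0143 -0.0093]
mount [ 0.6099 -0.1603] 0.1928208011295262
slopes [ 0.0029 -0.0007  0.1929] n 5663 top below TCP 0.16160848644953105
[ 0.25658619 -0.0482129 ] 87.283821456625
```

```bash
python3 -m pendant '[[0.045,0.0364,-0.007,0,0],[0.045,0.0364,-0.007,0,0],[0.045,0.0364,-0.007,0,0],[0.045,0.0364,-0.007,0,0],[0.045,0.0364,-0.007,0,0],[0.045,0.0364,-0.007,0,0],[0.045,0.0364,-0.0065,0,0],[0.045,0,0,0.02,0],[0.045,0,0,0.004,0],[0.045,0,0,0,0],[0.045,0,0,0,0]]'
python3 chk.py w15 .1616
```

```text
t: 18.27
eef_pos: [0.5732, 0.0937, 0.3272]
tool_rot: [-0.0, 0.724, 0.69, -0.001]
contact_force: [0.4, 0.2, 0.3]
gripper_width: 0.546
grasp_force: 80.3
18.2667 [0.5732 0.0937 0.3272] 87.20758745234765 [0.4177 0.1561 0.3168] [-0.0643 -0.0673 -0.0212]
mount [0.5732 0.0949] 0.1656198208652339
rod [0.5606 0.125  0.1249] 201
rod [0.5882 0.1237 0.1248] 207
slopes [ 0.0013 -0.0019  0.1657] n 5687 top below TCP 0.16153822758184716
```

```bash
python3 -m pendant '[[0.045,0.0015,0.0006,0,0],[0.045,0,0,0.006,0],[0.045,0,0,0.006,0],[0.045,0,0,0.004,0],[0.045,0,0,0.002,0],[0.045,0,0,0,0]]'|egrep "eef|cont|wid"; python3 -m pendant '[[0.045,0,0,0.003,0],[0.045,0,0,0.003,0],[0.045,0,0,0.002,0],[0.045,0,0,0,0],[0.045,0,0,0,0]]'|egrep "eef|cont|wid"; python3 chk.py w16 .1616
```

```text
eef_pos: [0.5738, 0.0963, 0.3095]
contact_force: [0.4, 0.3, -2.0]
gripper_width: 0.544
eef_pos: [0.574, 0.0965, 0.3022]
contact_force: [0.6, 0.2, -0.2]
gripper_width: 0.549
19.2333 [0.574  0.0965 0.3022] 87.30021234517285 [ 0.5599  0.1638 -0.1672] [-0.0333 -0.03    0.0563]
mount [0.574  0.0977] 0.14053010677781907
rod [0.5606 0.1251 0.1249] 260
rod [0.5882 0.1239 0.1249] 263
rod [0.5738 0.1179 0.1291] 355
slopes [-0.0015  0.0005  0.1406] n 5640 top below TCP 0.16161419309879113
```

```bash
python3 -m pendant '[[0.045,-0.0009,0,0.001,0],[0.045,0,0,0.002,0],[0.045,0,0,0.002,0],[0.045,0,0,0,0]]'|egrep "eef|cont|wid"; python3 -m pendant '[[0.045,0,0,0.002,0],[0.045,0,0,0.002,0],[0.045,0,0,0.001,0],[0.045,0,0,0,0]]'|egrep "eef|cont|wid"; python3 chk.py w17 .1616
```

```text
eef_pos: [0.5738, 0.0955, 0.2968]
contact_force: [-0.0, 0.4, -0.9]
gripper_width: 0.542
eef_pos: [0.5739, 0.0956, 0.2919]
contact_force: [-0.5, -0.3, -1.2]
gripper_width: 0.543
19.95 [0.5739 0.0956 0.2919] 87.29816212606822 [-0.4556 -0.3418 -1.1781] [-0.0006  0.0483  0.0111]
mount [0.5739 0.0971] 0.13028771255593866
rod [0.5607 0.1252 0.1249] 302
rod [0.5881 0.1239 0.1249] 299
rod [0.552  0.11   0.1294] 239
rod [0.5996 0.1052 0.1297] 74
rod [0.5652 0.078  0.1302] 454
slopes [-0.0011 -0.0005  0.1303] n 5685 top below TCP 0.16156252077067715
```

```bash
for i in 1 2; do python3 -m pendant '[[0.045,0,0,0.001,0],[0.045,0,0,0.001,0],[0.045,0,0,0,0]]'|egrep "eef|cont|wid"; done; python3 -m pendant '[[0.045,0,0,0.001,0],[0.045,0,0,0.001,0],[0.045,0,0,0,0]]'|egrep "eef|cont|wid"
```

```text
eef_pos: [0.574, 0.0957, 0.2902]
contact_force: [-0.1, 0.8, -1.0]
gripper_width: 0.542
eef_pos: [0.5742, 0.0959, 0.2886]
contact_force: [-0.3, 2.1, 2.6]
gripper_width: 0.545
eef_pos: [0.5745, 0.0957, 0.287]
contact_force: [0.5, -1.1, 3.3]
gripper_width: 0.546
```

```bash
python3 -m pendant '[[0.045,0,0,0.001,0],[0.045,0,0,0.001,0],[0.045,0,0,0,0]]'|egrep "eef|cont|wid";  python3 -m pendant '[[0.045,0,0,0.001,0],[0.045,0,0,0.001,0],[0.045,0,0,0,0]]'|egrep "eef|cont|wid"; python3 -m pendant '[[0.045,0,0,0.001,0],[0.045,0,0,0.001,0],[0.045,0,0,0,0]]'|egrep "eef|cont|wid"; python3 chk.py w18 .1616|egrep "mount|slope"
```

```text
eef_pos: [0.5745, 0.0954, 0.2847]
contact_force: [1.5, 0.2, -0.2]
gripper_width: 0.543
eef_pos: [0.5743, 0.0953, 0.2823]
contact_force: [0.9, -1.3, 2.0]
gripper_width: 0.543
eef_pos: [0.5743, 0.0953, 0.2803]
contact_force: [2.2, -2.0, 2.4]
gripper_width: 0.546
mount [0.5743 0.0952] 0.11875213528514086
slopes [0.0007 0.0003 0.1188] n 5594 top below TCP 0.16155600852899094
```

```bash
for i in 1 2 ; do python3 -m pendant '[[0.045,0,0,0.001,0],[0.045,0,0,0.001,0],[0.045,0,0,0.001,0],[0.045,0,0,0,0]]'|egrep "eef|cont|wid"; done;  python3 -m pendant '[[0.045,0,0,0.001,0],[0.045,0,0,0.001,0],[0.045,0,0,0.001,0],[0.045,0,0,0,0]]'|egrep "eef|cont|wid"; python3 chk.py w19 .1616|egrep "mount|slope"
```

```text
eef_pos: [0.5742, 0.0955, 0.2773]
contact_force: [1.0, -0.9, 3.9]
gripper_width: 0.544
eef_pos: [0.5742, 0.0954, 0.2744]
contact_force: [2.0, -1.2, 3.1]
gripper_width: 0.542
eef_pos: [0.5742, 0.0954, 0.2714]
contact_force: [1.7, -1.5, 4.5]
gripper_width: 0.549
mount [0.5741 0.0955] 0.1098238939358794
slopes [ 0.0011 -0.0009  0.1099] n 5617 top below TCP 0.1615261452102712
```

```bash
python3 -m pendant '[[0.045,0,0,0.001,0],[0.045,0,0,0.001,0],[0.045,0,0,0.001,0],[0.045,0,0,0,0]]'|egrep "eef|cont|wid";  python3 -m pendant '[[0.045,0,0,0.001,0],[0.045,0,0,0.001,0],[0.045,0,0,0.001,0],[0.045,0,0,0,0]]'|egrep "eef|cont|wid"; python3 chk.py w20 .1616|egrep "mount|slope";python3 -m pendant '[[0.045,0,0,0.001,0],[0.045,0,0,0.001,0],[0.045,0,0,0,0]]'|egrep "eef|cont|wid"; python3 lips.py w21
```

```text
eef_pos: [0.5742, 0.0955, 0.2684]
contact_force: [1.8, -2.6, 5.1]
gripper_width: 0.546
eef_pos: [0.5742, 0.0955, 0.2655]
contact_force: [1.2, -2.1, 5.7]
gripper_width: 0.546
mount [0.5742 0.0955] 0.10395656414622687
slopes [-0.0001 -0.0096  0.104 ] n 5682 top below TCP 0.1614844586141963
eef_pos: [0.5742, 0.0955, 0.2635]
contact_force: [0.9, -1.5, 6.5]
gripper_width: 0.543
-33:111.4 -31:111.3 -29:110.9 -27:111.2 -25:109.7 -23:106.4 -21:102.0 -19:101.9 -17:101.9 -15:102.1 -13:101.9 -11:102.0 -9:102.2 -7:102.4 -5:102.3 -3:102.3 -1:102.1 1:102.1 3:102.3 5:102.1 7:102.1 9:101.9 11:102.1 13:102.0 15:101.9 17:101.9 19:101.9 21:106.5 23:108.3 25:110.6 27:110.6 29:111.4 31:111.3 33:111.5
```

Both lips are out over black (top 102 mm, lips 104 mm). Release and retreat.

```bash
python3 -m pendant '[[0.06,0,0,0,0],[0.07,0,0,0,0],[0.085,0,0,0,0],[0.085,0,0,0,0],[0.085,0,0,0,0],[0.085,0,0,-0.01,0],[0.085,0,0,-0.03,0],[0.085,0,0,-0.04,0],[0.085,0,0,-0.04,0],[0.085,0,0,-0.03,0],[0.085,0,0,0,0],[0.085,0,0,0,0]]'
python3 lips.py w22
```

```text
t: 24.62
eef_pos: [0.5743, 0.096, 0.4161]
tool_rot: [0.001, 0.724, 0.69, 0.002]
contact_force: [-0.0, -0.2, -0.7]
gripper_width: 0.99
grasp_force: 0.0
-33:111.8 -31:111.7 -29:110.1 -27:111.2 -25:110.0 -23:107.3 -21:104.3 -19:104.3 -17:104.6 -15:103.9 -13:104.2 -11:104.3 -9:104.6 -7:104.4 -5:104.7 -3:104.5 -1:104.4 1:104.5 3:104.5 5:104.7 7:104.6 9:104.4 11:104.4 13:104.3 15:104.2 17:104.3 19:103.9 21:106.4 23:108.7 25:111.4 27:110.4 29:111.5 31:111.4 33:111.3
```

View pics/w22.png

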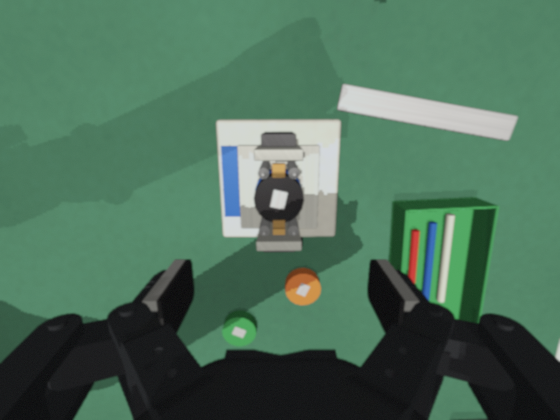

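The picture shows the black mount at (279,199), lying flat under both brass lips; its top is at lip level and the gripper is clear. Handing in.

```bash
python3 -c "
from station import bot
print(bot.hand_in())"
```

```text
the job is handed in; nothing more can be done
None
```

The blue and then the black mount are in the magazine, flat and held under both lips; wrist-force readings while pushing stayed at or below 6.5 N, and the job was handed in at about 25 s.

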